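Seat the sanding discs in their holder

ROBOT

A 6-joint arm with a two-finger parallel gripper is mounted at the origin on the work surface; the furniture and walls round the work are solid. World frame = base frame: x ahead of the robot, y to its left, z up, the work surface at z = 0. Lengths are in m, angles in rad, forces in N, time in s.
With the tool pointing down it reaches from about 0.225 to 0.875 m from the base axis. Payload 3.4 kg.
Tool frame: the origin (TCP) lies at the very end of the fingers, on their centre line; the grasp point (between the pads) lies 19 mm behind it; z points along the fingers, y is the direction in which the jaws open and shut (so a half turn about z gives the same grasp; the last joint's range is limited). The gripper opens to 85 mm and grips with 20 to 120 N. Pads are 22 mm wide; open, the fingers measure 114 mm over their backs; the gripper's body (76 mm by 85 mm) begins 54 mm behind the grasp point. The pads swing forward as they close: fully open they stand 13 mm farther back than shut.
Start: joints at [0.992, 0.276, 1.505, -0, 1.361, -0.121], TCP at [0.254, 0.516, 0.231] pointing down, gripper open.
Joint ranges: [-2.89, 2.89], [-0.75, 2.08], [0.22, 2.7], [-1.18, 4.32], [0.11, 2.71], [-2.7, 2.7]. Speed limits (rad/s): [2.57, 2.57, 3.14, 3.14, 3.14, 3.14].

INTERFACE

Orientations are given as a unit quaternion [w, x, y, z].
In Python, from rig import get_state, get_image, calibration, sign_off gives the robot as it stands. The module is installed in compiled form; this text tells all that it offers.
- The arm moves only by the tool drive_tool, never from a script. Its argument "targets" is one flat list of numbers, 7 for each row, row after row: the turn, a rotation vector about the tool's x, y, z in degrees, then the shift along the tool's x, y, z in mm, then the opening, from 0 (shut) to 1 (fully open). In form: [wx, wy, wz, tx, ty, tz, fingers, wx, wy, wz, tx, ty, tz, fingers, ...]. A call has 1 to 12 rows; each row shifts and turns the commanded pose from where the row before left it, along the tool's axes as they then stand; what a row does not reach is not made up. A row lasts 1/8 s, in which the tool goes at most 62.5 mm and 10.7 degrees, less where a joint would pass 70% of its speed; a pose out of reach is approached as far as the arm can. A call is refused whole if a number of a shift passes 62.5 or a number of a turn 10.7, either way. A call with a gripper value outside its range is refused whole. The fingers move at their own pace and stop on an object; "grip_force" is the grip in N (left out, the last holds). Time passes only in rows, so rows that do not move let the fingers close. It gives the time, the measured TCP pose, the force and the opening at its end, in the units of the state.
- get_state(): the state, without advancing time (a new reading comes with each control period).
- get_image(name): name is "side" or "top"; returns the picture (480x640x3 uint8, red, green, blue); there is no depth.
- calibration(name): a dict with "mtx" (3x3 intrinsics, pixels), "world_to_cam" (4x4, takes a point from world to camera coordinates). Camera axes: x right, y down, z forward; pixel columns grow to the right and rows downward; lengths in m; the calibration is good to about 2 mm. A picture is of the moment at which its call begins. calibration takes no time and is no camera call.
- sign_off(): hands the job in, once; it reports no verdict.
The state is a dict: "clock": time; "qpos": joint angles; "qd": joint speeds; "effort": joint torques, N m; "position": TCP position; "ee_rot": TCP orientation; "contact_force": force on the tool from outside, world axes, zero at the start; "moment": the same for the moment, N m; "width": finger opening in m.
Only numpy, scipy, OpenCV 4.12 (cv2) and the standard library are available. Lean on these libraries where they do the work, as an engineer would, in place of code of your own. Each camera call takes 0.05 s, during which the arm holds its last target.

TASK

The stack of sanding discs lies loose on the deck of the metal disc holder. Without gripping or lifting anything, push the stack along the deck with the fingertips until it drops over the rim and lies flat in the round pocket, then push the keeper's knob to swing the keeper fully closed across the discs. Leave the jar, the air coupling and the sanding block beside the holder where they are.

Things in the scene. Friction and masses are not known exactly. Their poses are not given: they have to be found in the camera images.
- disc_holder: aluminium plate 226 x 132 x 20 mm, screwed to the bench (does not move in a run). Origin: centre of its underside, z up. Its top (the deck) is flat, 20 mm above the bench. +x of its frame runs along its length from the bare end, where the discs lie, to the end with the round pocket and keeper; the pocket's centre is at x = +35 mm, y = 0, the keeper's pivot at x = +91 mm, y = 0
- pocket (a point): centre of the mouth of the round pocket in the holder, at deck height (20 mm above the bench). The pocket is 84 mm across and 11 mm deep, with a 2 mm chamfer at the rim
- discs_center (a point): centre, half-way up, of the loose stack of tan sanding discs: one rigid piece, about 78 mm across, 10 mm thick, about 80 g, lying flat on the holder's deck 85 to 125 mm from the pocket's centre. In the pocket its top lies about 1 mm below the deck
- keeper (a joint): angle (rad) of the keeper, a flat steel arm (13 mm wide, 5 mm thick, 54 mm long from the pivot) swinging level 2 mm above the deck. 0 = closed at its stop: arm along the holder's -x from the pivot, over the seated discs; 1.57 = open: arm along the holder's +y, clear of the pocket; limit 2.0. Stays where left; about 1 N moves the knob. It cannot pass over discs that are not down in the pocket
- keeper_knob (a point): centre of the top of the keeper's upright black round knob: 14 mm across, its top 53 mm above the bench and its foot (top of the arm) 27 mm above the bench, 43 mm from the pivot
- keeper_pivot (a point): the keeper's pivot axis, at the top of its hub 29 mm above the bench (18 mm across; a small screw head stands 1 mm higher)
- jar: bystander: clear jar of washers with a black lid, 62 mm across, 84 mm tall, standing beside the holder; origin at the centre of its underside
- coupling: bystander: small brass and steel air-hose coupling 24 x 73 x 23 mm, lying beside the holder; origin at the centre of its underside
- block: bystander: brown sanding block 51 x 89 x 41 mm, lying beside the holder; origin at the centre of its underside
Things that resemble listed ones, but are neither listed nor needed, are in the scene too. Of the things that look like the part that bears discs_center, the largest one is meant.

How it is judged:
By the outcome, as a careful person would: the job done as asked, in the order asked, and still so for the second after the job is handed in, with the robot touching nothing.
It also fails if it takes over 51 s, if anything falls off the work surface, if the arm or the gripper's body presses on something with over 40 N, if the wrist force passes 120 N, or if a joint passes its speed limit or range.

## Working session

There is one attempt and no reset: what is moved stays moved. The work goes in short steps, Python scripts to look and compute and a tool call to move; the robot and the scene stay as the last step left them, time stands still between calls to the robot, and variables do not carry over. Pictures are saved under pics/ and viewed, and the job is handed in when it is done.

Besides the shell and the picture viewer there is one more tool, called after "Call:" as a command line: name --argument value ..., lists and objects as JSON in quotes. drive_tool: Moves the arm, as the interface text tells. Its arguments: {"type":"object","properties":{"targets":{"type":"array"},"grip_force":{"type":"number"}},"required":["targets"]}

```bash
mkdir -p pics
python3 - <<'E'
from rig import *
import cv2,numpy as np
for n in("top","side"):
    im=get_image(n); cv2.imwrite(f"pics/{n}0.png",im[:,:,::-1]); c=calibration(n); print(n,c["mtx"].tolist(),np.round(c["world_to_cam"],4).tolist())
s=get_state(); print(s)
E
```

```text
top [[530.9282362865551, 0.0, 321.63084291370217], [0.0, 530.9282362865551, 236.14140668627456], [0.0, 0.0, 1.0]] [[-0.0272, -0.9995, 0.0153, 0.0884], [-0.9813, 0.0238, -0.1908, 0.5148], [0.1903, -0.0202, -0.9815, 0.8899], [0.0, 0.0, 0.0, 1.0]]
side [[461.1307250484378, 0.0, 317.75048491833684], [0.0, 461.1307250484378, 238.1174893796879], [0.0, 0.0, 1.0]] [[0.9968, -0.0777, -0.0185, -0.4914], [-0.0651, -0.6555, -0.7524, 0.1449], [0.0463, 0.7512, -0.6585, 0.7956], [0.0, 0.0, 0.0, 1.0]]
{'clock': 0.1, 'qpos': array([ 9.91975442e-01,  2.76536257e-01,  1.50600183e+00,  3.97226426e-06,
        1.36071570e+00, -1.21011954e-01]), 'qd': array([ 0.00139427, -0.00126595, -0.00258717,  0.00142199,  0.00148294,
       -0.00070092]), 'effort': array([ 1.59881605e-03, -4.17700481e+01, -2.46404368e+01,  5.99494888e-05,
        5.83488989e-03,  2.53492425e-05]), 'position': array([0.25388974, 0.51538466, 0.23052553]), 'ee_rot': array([-2.86558679e-04,  2.26911029e-01,  9.73915138e-01, -7.79569589e-04]), 'contact_force': array([ 0.91620108,  0.291358  , -0.65297962]), 'moment': array([ 0.02902971, -0.03840616, -0.02792996]), 'width': 0.08559335282288406}
```

View pics/top0.png

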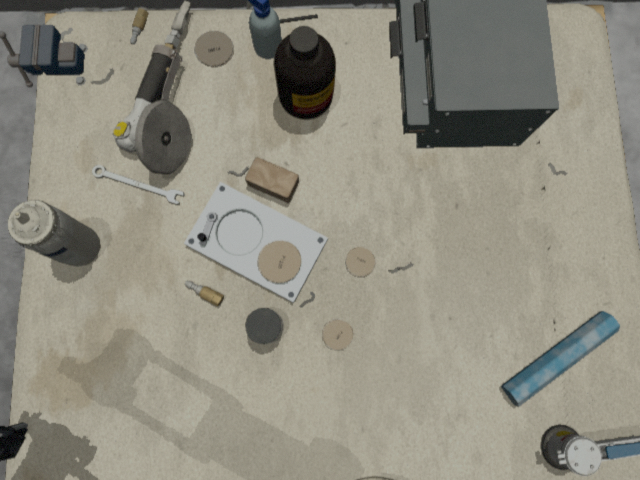

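View pics/side0.png

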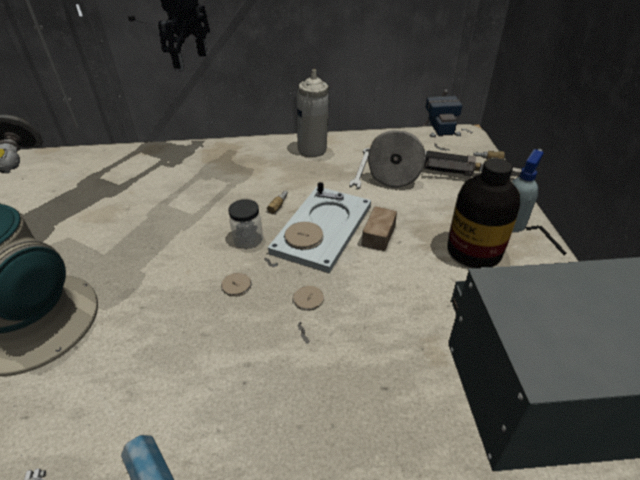

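The top view shows the discs at about (280,261), the pocket at (240,232), the pivot near (211,217) and the knob at (202,237). The side view shows the same layout. Next I measure these points.

```bash
cat > h.py <<'E'
from rig import *
import cv2,numpy as np
def ray(n,p,z):
    c=calibration(n);K=c["mtx"];T=c["world_to_cam"];R=T[:3,:3];t=T[:3,3]
    o=-R.T@t; d=R.T@np.linalg.inv(K)@np.array([p[0],p[1],1.]); return (o+d*(z-o[2])/d[2])
def proj(n,P):
    c=calibration(n);q=c["world_to_cam"]@np.r_[P,1];q=c["mtx"]@q[:3];return q[:2]/q[2]
def tan(im,lo=12):
    h=cv2.cvtColor(im,cv2.COLOR_RGB2HSV)
    return h
E
python3 - <<'E'
from h import *
for n,(x0,x1,y0,y1) in dict(top=(170,370,170,360),side=(220,410,170,310)).items():
    im=cv2.imread(f"pics/{n}0.png")
    cv2.imwrite(f"pics/{n}0z.png",cv2.resize(im[y0:y1,x0:x1],None,fx=4,fy=4,interpolation=cv2.INTER_CUBIC)[:600,:800])
im=cv2.imread("pics/top0.png");h=cv2.cvtColor(im,cv2.COLOR_BGR2HSV)
# holder: low saturation bright
m=((h[...,1]<25)&(h[...,2]>120)).astype(np.uint8);m[:180]=0;m[305:]=0;m[:,:180]=0;m[:,335:]=0
cs,_=cv2.findContours(m,cv2.RETR_EXTERNAL,cv2.CHAIN_APPROX_NONE);c=max(cs,key=cv2.contourArea)
r=cv2.minAreaRect(c);b=cv2.boxPoints(r);print(r)
for p in b: print(p,ray("top",p,.02).round(4))
print(ray("top",r[0],.02))
m2=(h[...,1]>60).astype(np.uint8);m2[:235]=0;m2[290:]=0;m2[:,:252]=0;m2[:,308:]=0
cs,_=cv2.findContours(m2,cv2.RETR_EXTERNAL,cv2.CHAIN_APPROX_NONE);c=max(cs,key=cv2.contourArea);e=cv2.fitEllipse(c);print(e,ray("top",e[0],.03))
print(h[261,270],h[215,260],h[300,200])
E
```

```text
((257.066650390625, 237.55104064941406), (126.1475601196289, 80.44631958007812), 27.979473114013672)
[182.4943  243.48137] [0.5151 0.3269 0.02  ]
[220.23611 172.43794] [0.6478 0.2599 0.02  ]
[331.639   231.62071] [0.5305 0.056  0.02  ]
[293.8972  302.66412] [0.4032 0.1271 0.02  ]
[0.52273101 0.19202045 0.02      ]Traceback (most recent call last):
  File "<stdin>", line 13, in <module>
cv2.error: OpenCV(4.12.0) /io/opencv/modules/imgproc/src/shapedescr.cpp:361: error: (-201:Incorrect size of input array) There should be at least 5 points to fit the ellipse in function 'fitEllipseNoDirect'
```

View pics/top0z.png

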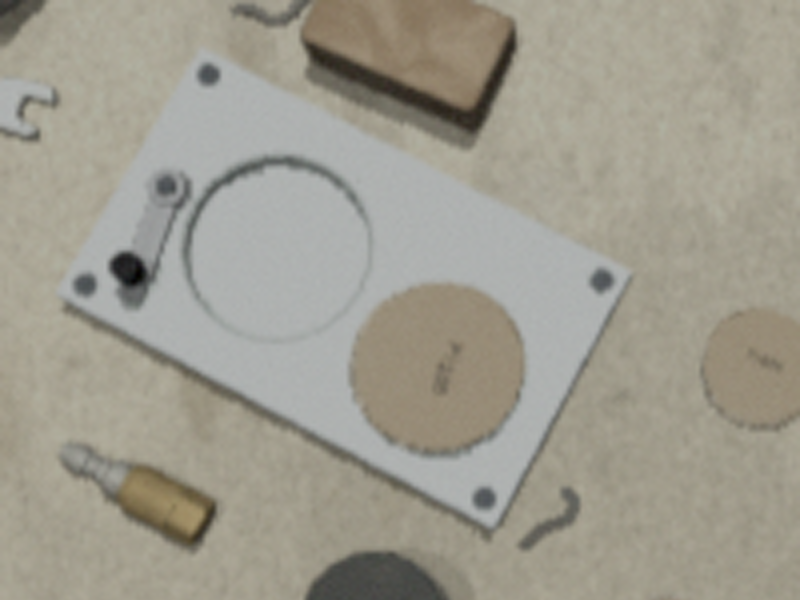

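View pics/side0z.png

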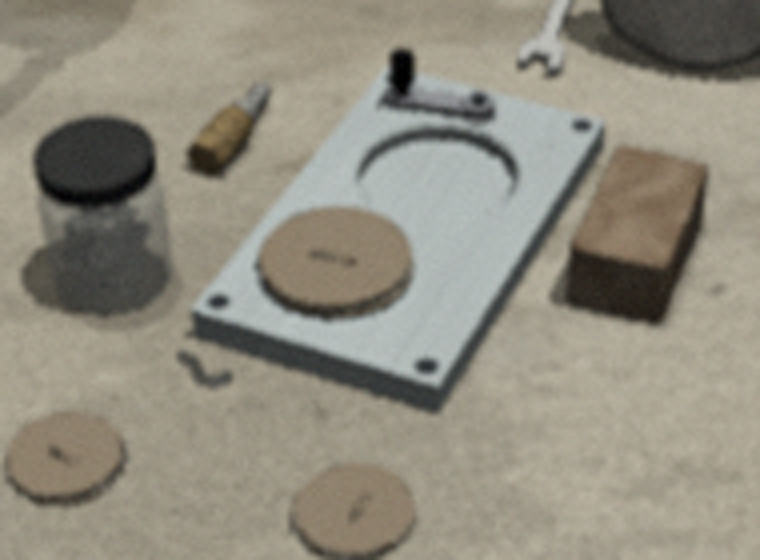

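Run:
```python
from h import *
def ref(n,img=None):
    out={}
    im=cv2.imread(img or f"pics/{n}0.png");h=cv2.cvtColor(im,cv2.COLOR_BGR2HSV)
    return im,h
im,h=ref("top"); g=cv2.cvtColor(im,cv2.COLOR_BGR2GRAY).astype(float)
P=[]
for p in [(222,188.5),(320.2,239.7),(291,294.3),(191,241)]:
    x,y=map(round,p);w=g[y-4:y+5,x-4:x+5];w=np.clip(np.percentile(w,60)-20-w,0,None)
    yy,xx=np.mgrid[y-4:y+5,x-4:x+5];q=((xx*w).sum()/w.sum(),(yy*w).sum()/w.sum());P.append(ray("top",q,.02));print(q,P[-1].round(4))
P=np.array(P)[:,:2];a,b,c,d=P
print("sides",[np.linalg.norm(u-v).round(4) for u,v in((a,b),(b,c),(c,d),(d,a))],[np.degrees(np.arctan2(*(u-v)[::-1])).round(2) for u,v in((a,b),(d,c))],"ctr",P.mean(0))
u=(a-b)+(d-c);u/=np.linalg.norm(u);v=np.array([-u[1],u[0]]);C=P.mean(0)
print("u",u,np.degrees(np.arctan2(u[1],u[0])),"pocket",C+.035*u,"pivot",C+.091*u)
print(h[261,265],h[261,300],h[215,260],h[310,240])
s=h[...,1].astype(int)-0
m=((h[...,1]>55)&(h[...,0]<22)).astype(np.uint8);k=np.zeros_like(m);cv2.circle(k,(280,262),26,1,-1);m&=k
cs,_=cv2.findContours(m,cv2.RETR_EXTERNAL,cv2.CHAIN_APPROX_NONE);c=cv2.convexHull(max(cs,key=cv2.contourArea));e=cv2.fitEllipse(c);D=ray("top",e[0],.03);print(e,D)
r=D[:2]-C;print("disc holder",r@u,r@v)
r=ray("top",(202,236.8),.053)[:2]-C-.091*u;print("knob rel pivot",r@u,r@v)
r=ray("top",(211.5,216.4),.029)[:2]-C;print("pivot",r@u,r@v)
for nm,q,z in (("pocket",(239.7,232.3),.02),("jar",(264,326),.084)):
    w=ray("top",q,z)[:2]-C;print(nm,w@u,w@v)
# side check
for q,z,nm in (((303.7,234.9),.03,"disc"),((320.5,184),.053,"knob"),((340,194.5),.029,"piv"),((243.7,210),.084,"jar"),((257+0,213),.042,"jar")):
    w=ray("side",q,z)[:2];print(nm,w,(w-C)@u,(w-C)@v)
```

```text
(np.float64(221.7202743902439), np.float64(188.20884146341464)) [0.6173 0.2569 0.02  ]
(np.float64(320.07830853563036), np.float64(239.72983555207517)) [0.5159 0.0775 0.02  ]
(np.float64(290.719512195122), np.float64(294.25)) [0.4183 0.1325 0.02  ]
(np.float64(190.84222389181068), np.float64(240.76859504132233)) [0.5197 0.3119 0.02  ]
sides [np.float64(0.2061), np.float64(0.1121), np.float64(0.2061), np.float64(0.112)] [np.float64(60.52), np.float64(60.51)] ctr [0.5177958 0.1947172]
u [0.49216435 0.8705023 ] 60.51706218704196 pocket [0.53502155 0.22518478] pivot [0.56258276 0.27393291]
[ 19  54 150] [ 20  47 142] [ 75   3 175] [ 22  34 167]
((270.5, 271.0), (1.954395055770874, 5.116672515869141), 31.71747398376465) [0.4596096  0.16738677 0.03      ]
disc holder -0.05242838103470604 0.037200158247772515
knob rel pivot -0.011334996213547152 0.0424999885679881
pivot 0.09027605117837327 0.00020035925809717275
pocket 0.0327034811989745 0.0007476546781443778
jar -0.09416929777608064 0.1257837644601213
disc [0.47736865 0.1489825 ] -0.05970896145800492 0.012682940904057135
knob [0.52240206 0.287624  ] 0.08314262383253586 0.04171565318039835
piv [0.56414782 0.27774744] 0.09509082202979226 0.000514983204923998
jar [0.36523458 0.17081561] -0.0958915828903203 0.12104137930363403
jar [0.38539252 0.21325657] -0.049025613517659564 0.12438177580389848
```

```bash
cat >> h.py <<'E'
C=np.array([.5178,.1947]);U=np.array([.4922,.8705]);V=np.array([-.8705,.4922])
def hol(P): r=np.asarray(P)[:2]-C; return np.array([r@U,r@V])
def wor(x,y): return C+x*U+y*V
def disc(im_rgb,n,guess,z,rad=30):
    h=cv2.cvtColor(im_rgb,cv2.COLOR_RGB2HSV)
    m=((h[...,1]>25)&(h[...,0]<30)).astype(np.uint8);k=np.zeros_like(m);cv2.circle(k,guess,rad,1,-1);m&=k
    m=cv2.morphologyEx(m,cv2.MORPH_OPEN,np.ones((3,3),np.uint8))
    cs,_=cv2.findContours(m,cv2.RETR_EXTERNAL,cv2.CHAIN_APPROX_NONE);c=max(cs,key=cv2.contourArea)
    e=cv2.fitEllipse(cv2.convexHull(c));D=ray(n,e[0],z);return e,D,hol(D)
E
python3 - <<'E'
from h import *
for n,g,r in (("top",(280,261),26),("side",(304,235),22)):
    im=cv2.imread(f"pics/{n}0.png")[:,:,::-1].copy();print(disc(im,n,g,.03,r))
print(wor(.035,0),wor(.091,0),np.degrees(np.arctan2(*U[::-1])))
E
```

```text
(((279.0380554199219, 261.36712646484375), (41.62973403930664, 43.62730407714844), 65.63172912597656), array([0.47652845, 0.15201263, 0.03      ]), array([-0.05747321,  0.01491616]))
(((303.69732666015625, 235.05499267578125), (27.45684242248535, 38.112892150878906), 89.27994537353516), array([0.47733772, 0.1485155 , 0.03      ]), array([-0.06011915,  0.0124904 ]))
[0.535027  0.2251675] [0.5625902 0.2739155] 60.51521955826167
```

Call:
drive_tool --targets '[0, 0, 0, -34.9, -28, 5, 0.7, 0, 0, 0, -34.9, -28, 5, 0.35, 0, 0, 0, -34.9, -28, 5, 0.35, 0, 0, 0, -34.9, -28, 5, 0.35, 0, 0, 0, -34.9, -28, 5, 0.35, 0, 0, 0, -34.9, -28, 5, 0.35, 0, 0, 0, -34.9, -28, 5, 0.35, 0, 0, 0, -34.9, -28, 5, 0.35, 0, 0, 0, -34.9, -28, 5, 0.35, 0, 0, 0, -34.9, -28, 5, 0.35, 0, 0, 0, 0, 0, 0, 0.35]'

```text
clock: 1.48
position: [0.4443, 0.108, 0.1807]
ee_rot: [-0.0, 0.229, 0.973, -0.0]
contact_force: [-0.1, 1.1, 0.1]
width: 0.0297
```

Call:
drive_tool --targets '[0, 0, 10.24, 0, 0, 0, 0.35, 0, 0, 10.24, 0, 0, 0, 0.35, 0, 0, 10.24, 0, 0, 0, 0.35, 0, 0, 10.24, 0, 0, 0, 0.35, 0, 0, 10.24, 0, 0, 0, 0.35, 0, 0, 10.24, 0, 0, 0, 0.35, 0, 0, 10.24, 0, 0, 0, 0.35, 0, 0, 10.24, 0, 0, 0, 0.35, 0, 0, 10.24, 0, 0, 0, 0.35, 0, 0, 10.24, 0, 0, 0, 0.35, 0, 0, 0, 0, 0, 0, 0.35]'

```text
clock: 2.85
position: [0.4428, 0.1113, 0.1812]
ee_rot: [-0.0, 0.901, 0.435, -0.0]
contact_force: [0.3, -0.4, 0.7]
width: 0.0299
```

Call:
drive_tool --targets '[0, 0, 0, 0, 0, 40, 0.35, 0, 0, 0, 0, 0, 40, 0.35, 0, 0, 0, 0, 0, 40, 0.35, 0, 0, 0, 0, 0, 20, 0.35, 0, 0, 0, 0, 0, 0, 0.35]'

```text
clock: 3.48
position: [0.4419, 0.1107, 0.04]
ee_rot: [-0.001, 0.901, 0.435, -0.002]
contact_force: [-0.2, 1.0, 0.3]
width: 0.0298
```

Run:
```python
from h import *
s=get_state();p=s["position"];print(p,hol(p))
im=get_image("side");a=im[120:320,200:440];cv2.imwrite("pics/s1.png",cv2.resize(a,None,fx=3,fy=3,interpolation=cv2.INTER_CUBIC)[:,:,::-1])
print((proj("side",p)-[200,120])*3)
im=get_image("top");a=im[160:360,170:370];cv2.imwrite("pics/t1.png",cv2.resize(a,None,fx=3,fy=3,interpolation=cv2.INTER_CUBIC)[:,:,::-1])
print((proj("top",p)-[170,160])*3)
```

```text
[0.44186579 0.11071953 0.04000364] [-0.11047981  0.02476555]
[257.64483302 375.77665637]
[397.35023432 358.53029791]
```

View pics/s1.png

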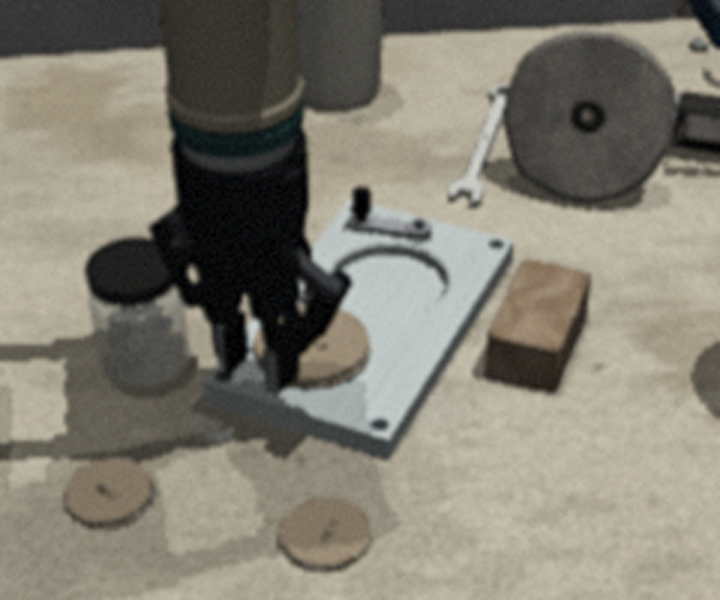

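View pics/t1.png

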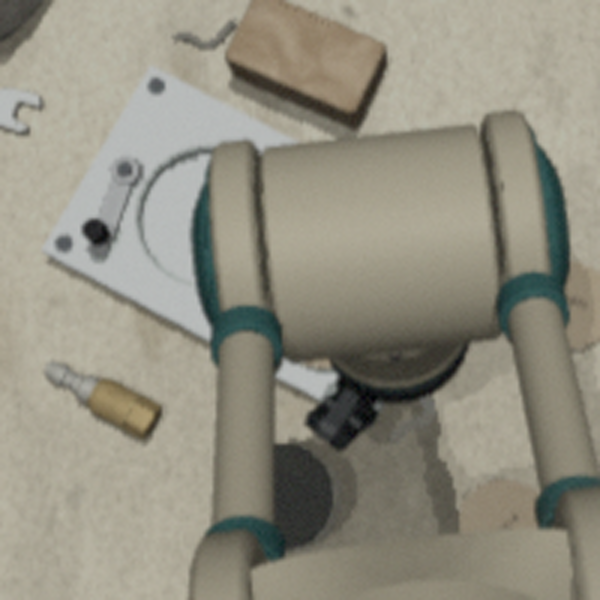

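Call:
drive_tool --targets '[0, 0, 0, 0, 0, 5, 0.35, 0, 0, 0, 0, 0, 5, 0.35, 0, 0, 0, 0, 0, 3, 0.35, 0, 0, 0, 0, 0, 2, 0.35, 0, 0, 0, 0, 0, 0, 0.35]'

```text
clock: 4.2
position: [0.4434, 0.1104, 0.0262]
ee_rot: [-0.0, 0.901, 0.433, -0.0]
contact_force: [-0.5, -0.0, -0.6]
width: 0.0298
```

Run:
```python
from h import *
s=get_state();p=s["position"];print(p,hol(p))
im=get_image("side");a=im[170:270,220:360];cv2.imwrite("pics/s2.png",cv2.resize(a,None,fx=5,fy=5,interpolation=cv2.INTER_CUBIC)[:,:,::-1])
print((proj("side",p)-[220,170])*5)
```

```text
[0.44338912 0.11038717 0.02616844] [-0.11001935  0.02327589]
[335.72919078 403.46070421]
```

View pics/s2.png

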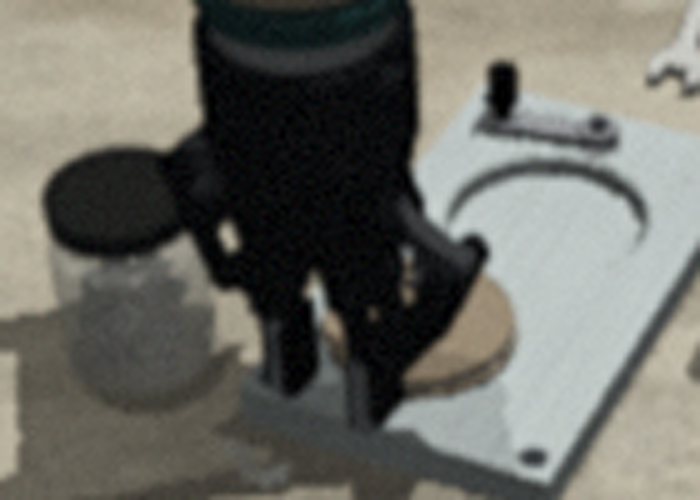

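Call:
drive_tool --targets '[0, 0, 0, 0, 0, 2.5, 0.35, 0, 0, 0, 4, 0, 0, 0.35, 0, 0, 0, 6, 0, 0, 0.35, 0, 0, 0, 8, 0, 0, 0.35, 0, 0, 0, 8, 0, 0, 0.35, 0, 0, 0, 8, 0, 0, 0.35, 0, 0, 0, 8, 0, 0, 0.35, 0, 0, 0, 8, 0, 0, 0.35, 0, 0, 0, 8, 0, 0, 0.35, 0, 0, 0, 6, 0, 0, 0.35, 0, 0, 0, 0, 0, 0, 0.35]'

```text
clock: 5.62
position: [0.4839, 0.1608, 0.0238]
ee_rot: [-0.0, 0.901, 0.434, 0.0]
contact_force: [-0.4, -0.4, -0.3]
width: 0.0302
```

```bash
cat > look.py <<'E'
from h import *
import sys
k=sys.argv[1]
s=get_state();p=s["position"];print(p,hol(p),s["contact_force"])
im=get_image("side");a=im[160:260,240:400];cv2.imwrite(f"pics/s{k}.png",cv2.resize(a,None,fx=5,fy=5,interpolation=cv2.INTER_CUBIC)[:,:,::-1])
im=get_image("top");a=im[160:360,170:370];cv2.imwrite(f"pics/t{k}.png",cv2.resize(a,None,fx=3,fy=3,interpolation=cv2.INTER_CUBIC)[:,:,::-1])
E
python3 look.py 3
```

```text
[0.48392936 0.16083462 0.02380293] [-0.04615094  0.01281585] [-0.35361928 -0.38798225 -0.26760514]
```

View pics/s3.png

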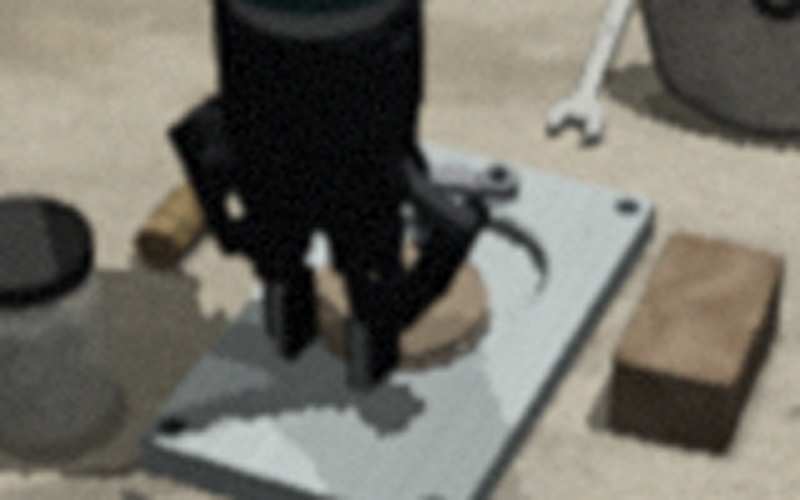

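View pics/t3.png

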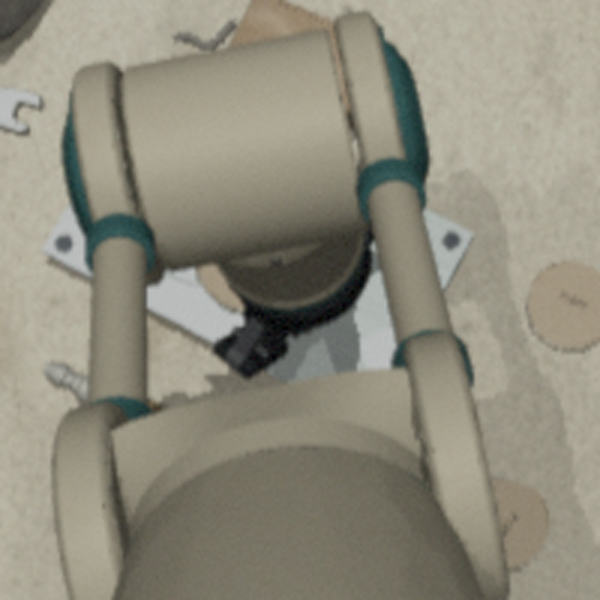

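Call:
drive_tool --targets '[0, 0, 0, 5, 0, 0, 0.35, 0, 0, 0, 5, 0, 0, 0.35, 0, 0, 0, 5, 0, 0, 0.35, 0, 0, 0, 5, 0, 0, 0.35, 0, 0, 0, 4, 0, 0, 0.35, 0, 0, 0, 3, 0, 0, 0.35, 0, 0, 0, 3, 0, 0, 0.35, 0, 0, 0, 3, 0, 0, 0.35, 0, 0, 0, 0, 0, 0, 0.35]'

```text
clock: 6.85
position: [0.5044, 0.1864, 0.0238]
ee_rot: [-0.0, 0.901, 0.433, 0.0]
contact_force: [-0.3, 0.1, 0.2]
width: 0.0301
```

```bash
python3 look.py 4
```

```text
[0.50436227 0.18642529 0.02382863] [-0.01381719  0.00762473] [-0.31532127  0.13724076  0.17392768]
```

View pics/s4.png

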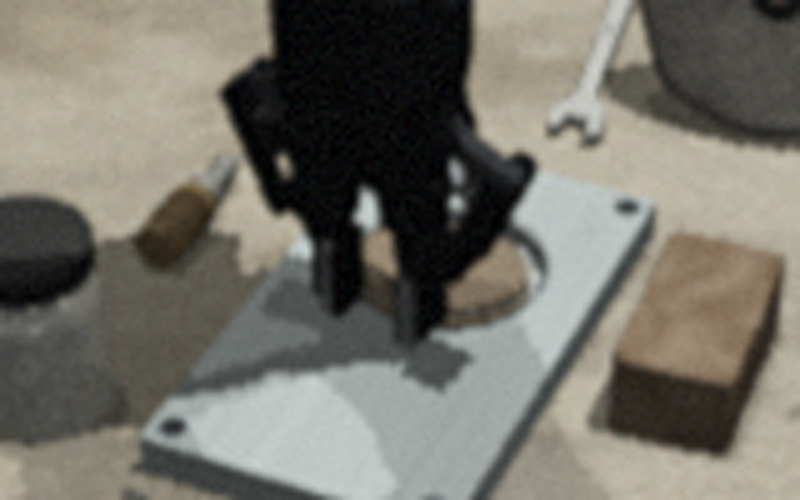

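Call:
drive_tool --targets '[0, 0, 0, 2, 0, 0, 0.35, 0, 0, 0, 2, 0, 0, 0.35, 0, 0, 0, 0, 0, 0, 0.35]'

```text
clock: 7.32
position: [0.5068, 0.1895, 0.0239]
ee_rot: [0.0, 0.901, 0.433, 0.0]
contact_force: [-0.4, -0.1, 0.9]
width: 0.0296
```

```bash
python3 look.py 5
```

```text
[0.50681325 0.18946083 0.0238796 ] [-0.00996838  0.00698524] [-0.37257672 -0.05972138  0.87895468]
```

View pics/s5.png

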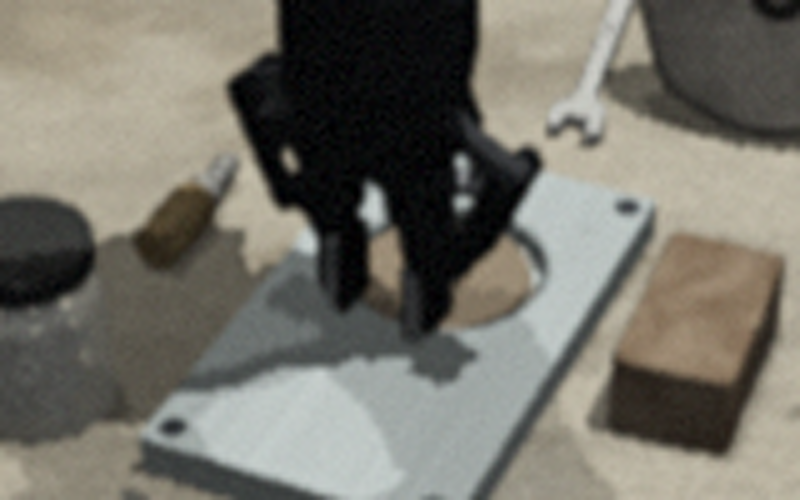

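Call:
drive_tool --targets '[0, 0, 0, -6, 0, -3, 0.35, 0, 0, 0, -10, 0, -15, 0.35, 0, 0, 0, -20, 0, -30, 0.2, 0, 0, 0, -20, 0, -40, 0, 0, 0, 0, -40, 0, -40, 0, 0, 0, 0, -40, 0, 0, 0, 0, 0, 0, 0, 0, 0, 0]'

```text
clock: 8.3
position: [0.4192, 0.0814, 0.1531]
ee_rot: [0.0, 0.902, 0.432, 0.0]
contact_force: [0.5, -0.2, -0.2]
width: -0.0001
```

```bash
python3 look.py 6; python3 -c "
from h import *
print(get_state()['qpos'])"
```

```text
[0.41919715 0.08140799 0.15313762] [-0.14715302  0.03007145] [ 0.48342614 -0.24390429 -0.22652774]
[3.13123104e-02 1.19887891e-01 1.92158053e+00 4.49414464e-04
 1.09805803e+00 7.06591855e-01]
```

View pics/s6.png

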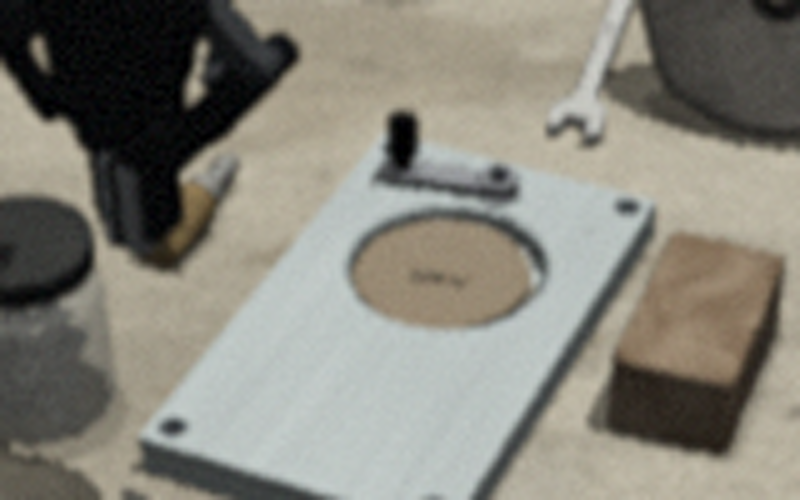

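View pics/t6.png

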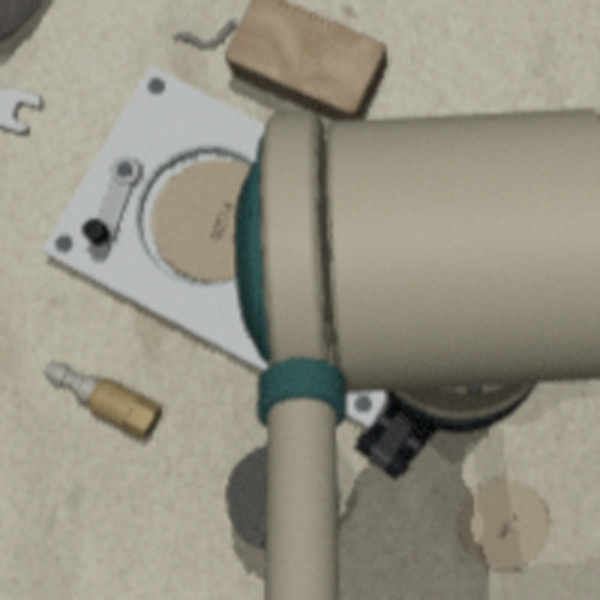

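Run:
```python
from h import *
im=get_image("side")
e,D,h=disc(im,"side",(330,213),.019,24);print(e,h)
# expected ellipse for flat 78mm disc at that center at z .019
P=[[*(D[:2]+.039*np.array([np.cos(a),np.sin(a)])),.019] for a in np.linspace(0,6.28,60)]
print(cv2.fitEllipse(np.array([proj("side",q) for q in P],np.float32)))
print("pocket side px",proj("side",[*wor(.035,0),.02]))
s=get_state();p=s["position"];t=wor(.091,.0645);d=np.r_[t,.15]-p
# tool after -62deg: x axis
q=s["ee_rot"];ang=2*np.arctan2(q[2],q[1]);print("toolx deg",np.degrees(ang),"holder",np.degrees(ang)-60.52)
x=np.array([np.cos(ang),np.sin(ang),0]);y=np.array([np.sin(ang),-np.cos(ang),0])
print("target",t,"now tool dx,dy",d@x*1e3,d@y*1e3,d[2])
```

```text
((328.127197265625, 214.16563415527344), (22.108287811279297, 35.634315490722656), 90.95281219482422) [0.03267552 0.00120691]
((328.14556884765625, 214.5092010498047), (22.861562728881836, 36.88667678833008), 89.62370300292969)
pocket side px [329.0939746  213.31266428]
toolx deg 51.33988888505459 holder -9.180111114945412
target [0.50644295 0.3056624 ] now tool dx,dy 226.52165127879175 -73.0817219787679 -0.002388248104988888
```

Call:
drive_tool --targets '[0, 0, 0, 37.7, -12.2, 0, 0, 0, 0, 0, 37.7, -12.2, 0, 0, 0, 0, 0, 37.7, -12.2, 0, 0, 0, 0, 0, 37.7, -12.2, 0, 0, 0, 0, 0, 37.7, -12.2, 0, 0, 0, 0, 0, 37.7, -12.2, 0, 0, 0, 0, -10.36, 0, 0, 0, 0, 0, 0, -10.36, 0, 0, 0, 0, 0, 0, -10.36, 0, 0, 0, 0, 0, 0, -10.36, 0, 0, 0, 0, 0, 0, -10.36, 0, 0, 0, 0, 0, 0, -10.36, 0, 0, 0, 0]'

```text
clock: 9.95
position: [0.5058, 0.3065, 0.1511]
ee_rot: [-0.0, 0.545, 0.838, -0.0]
contact_force: [0.4, -0.3, -0.3]
width: 0.0
```

Call:
drive_tool --targets '[0, 0, 0, 0, 0, 30, 0, 0, 0, 0, 0, 0, 30, 0, 0, 0, 0, 0, 0, 15, 0, 0, 0, 0, 0, 0, 0, 0]'

```text
clock: 10.45
position: [0.5051, 0.3057, 0.0755]
ee_rot: [-0.001, 0.548, 0.837, -0.001]
contact_force: [0.2, -0.1, -0.4]
width: 0.0001
```

```bash
python3 look.py 7; python3 -c "
from h import *
s=get_state();q=s['ee_rot'];print(2*np.degrees(np.arctan2(q[2],q[1]))-60.52,q)
print((proj('side',s['position'])-[240,160])*5,(proj('top',s['position'])-[170,160])*3)"
```

```text
[0.50509956 0.3056913  0.0754996 ] [0.09036677 0.06568565] [ 0.15587185 -0.14460582 -0.39093292]
53.03044558312158 [3.14821130e-04 5.47924900e-01 8.36527253e-01 6.00604502e-04]
[361.29970431  51.24246469] [ 49.42779055 246.69566039]
```

View pics/s7.png

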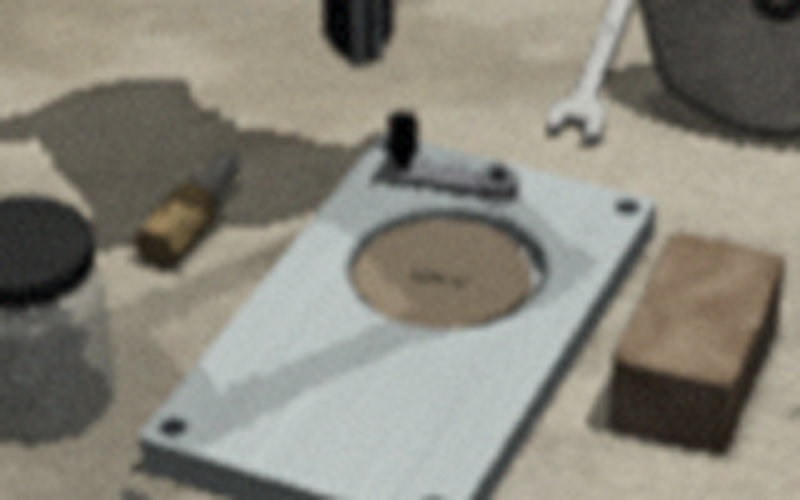

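View pics/t7.png

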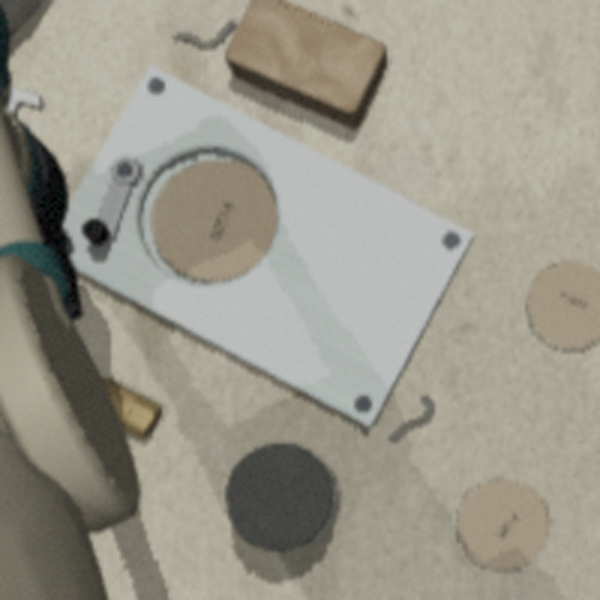

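Call:
drive_tool --targets '[0, 0, 0, 0, 0, 20, 0, 0, 0, 0, 0, 0, 14, 0, 0, 0, 0, 0, 0, 7, 0, 0, 0, 0, 0, 0, 0, 0]'

```text
clock: 11.05
position: [0.5056, 0.3054, 0.0356]
ee_rot: [-0.0, 0.548, 0.836, -0.0]
contact_force: [-0.3, -0.2, 0.2]
width: -0.0001
```

Call:
drive_tool --targets '[0, 0, 0, -4, 0, 0, 0, 0, 0, 0, -4, 0, 0, 0, 0, 0, 0, -5, 0, 0, 0, 0, 0, 0, -5, 0, 0, 0, 0, 0, 0, -5, 0, 0, 0, 0, 0, 0, -5, 0, 0, 0, 0, 0, 0, 0, 0, 0, 0]'

```text
clock: 11.92
position: [0.5179, 0.2796, 0.0363]
ee_rot: [0.001, 0.548, 0.836, 0.001]
contact_force: [-0.8, -0.2, -0.5]
width: 0.0002
```

```bash
python3 look.py 8
```

```text
[0.51785161 0.2795719  0.03631866] [0.07390639 0.04172902] [-0.82004448 -0.17824951 -0.53160658]
```

View pics/s8.png

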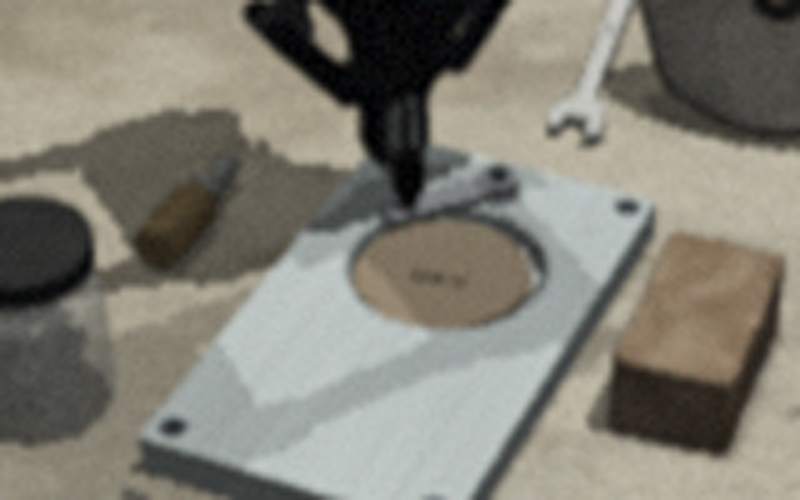

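Call:
drive_tool --targets '[0, 0, 0, -4, 0, 0, 0, 0, 0, 0, -4, 0, 0, 0, 0, 0, 0, -4, 0, 0, 0, 0, 0, 0, -4, 0, 0, 0, 0, 0, 0, -4, 0, 0, 0, 0, 0, 0, -3, 0, 0, 0, 0, 0, 0, -2, 0, 0, 0, 0, 0, 0, 0, 0, 0, 0]'

```text
clock: 13.02
position: [0.5267, 0.2565, 0.0358]
ee_rot: [0.0, 0.548, 0.836, -0.0]
contact_force: [0.1, -0.2, -0.1]
width: 0.0
```

```bash
python3 look.py 9
```

```text
[0.52672502 0.25651142 0.03578941] [0.05819973 0.02265435] [ 0.09002755 -0.18145609 -0.08366544]
```

View pics/s9.png

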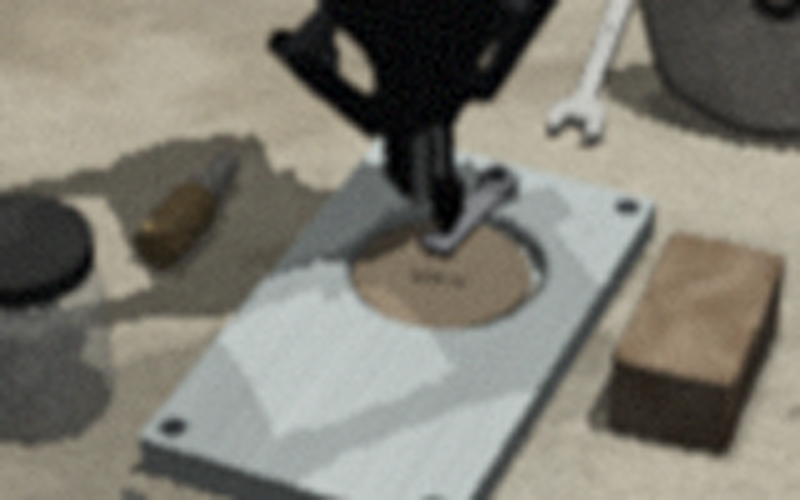

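Call:
drive_tool --targets '[0, 0, 0, -2, 0, 0, 0, 0, 0, 0, -2, 0, 0, 0, 0, 0, 0, -1, 0, 0, 0, 0, 0, 0, 0, 0, 0, 0]'

```text
clock: 13.62
position: [0.5289, 0.2523, 0.0359]
ee_rot: [0.0, 0.548, 0.836, 0.0]
contact_force: [0.4, 1.6, 0.7]
width: 0.0002
```

Call:
drive_tool --targets '[0, 0, 0, -1, 0, 0, 0, 0, 0, 0, 0, 0, 0, 0]'

```text
clock: 13.88
position: [0.529, 0.2521, 0.0359]
ee_rot: [-0.0, 0.548, 0.836, 0.001]
contact_force: [-0.2, 4.7, 0.3]
width: 0.0005
```

Call:
drive_tool --targets '[0, 0, 0, -1, 0, 0, 0, 0, 0, 0, 0, 0, 0, 0]'

```text
clock: 14.12
position: [0.529, 0.252, 0.0359]
ee_rot: [-0.001, 0.548, 0.836, 0.001]
contact_force: [-2.1, 8.0, 0.2]
width: 0.0002
```

```bash
python3 look.py 10
```

```text
[0.52904807 0.25202436 0.03592326] [0.05543716 0.0184236 ] [-2.1241113   8.04828312  0.22753954]
```

View pics/s10.png

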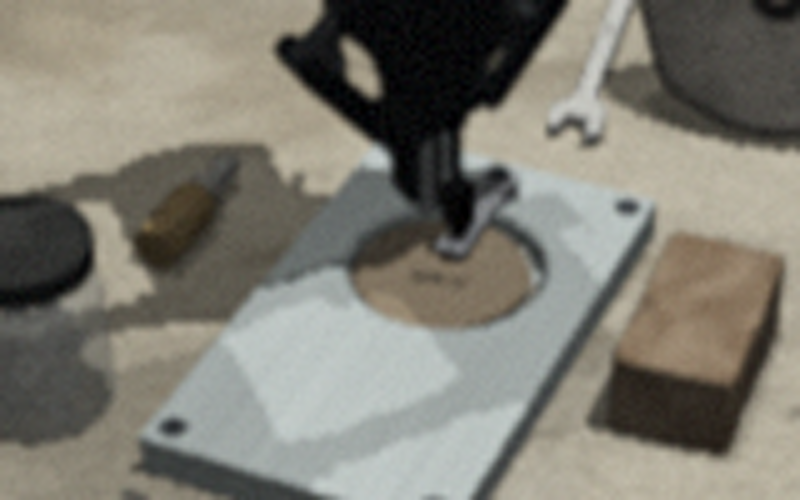

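Call:
drive_tool --targets '[0, 0, 0, 4, 0, 0, 0, 0, 0, 0, 12, 0, 0, 0, 0, 0, 0, 15, 0, -20, 0, 0, 0, 0, 10, 0, -40, 0, 0, 0, 0, 20, 0, -40, 0, 0, 0, 0, 30, 0, -20, 0, 0, 0, 0, 0, 0, 0, 0]'

```text
clock: 15.1
position: [0.4933, 0.3358, 0.1578]
ee_rot: [0.001, 0.547, 0.837, 0.002]
contact_force: [0.9, -0.4, -0.7]
width: 0.0002
```

```bash
python3 look.py 11
```

```text
[0.49329715 0.3358172  0.15778979] [0.11078222 0.09078762] [ 0.92867647 -0.39984648 -0.6812231 ]
```

View pics/s11.png

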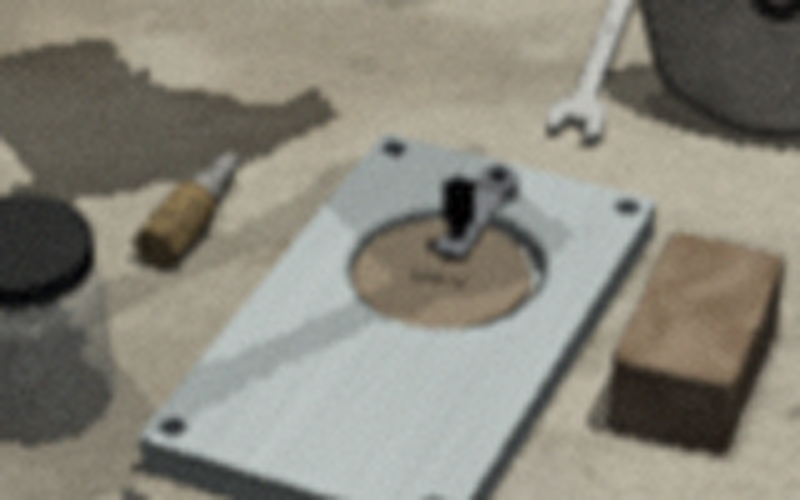

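View pics/t11.png

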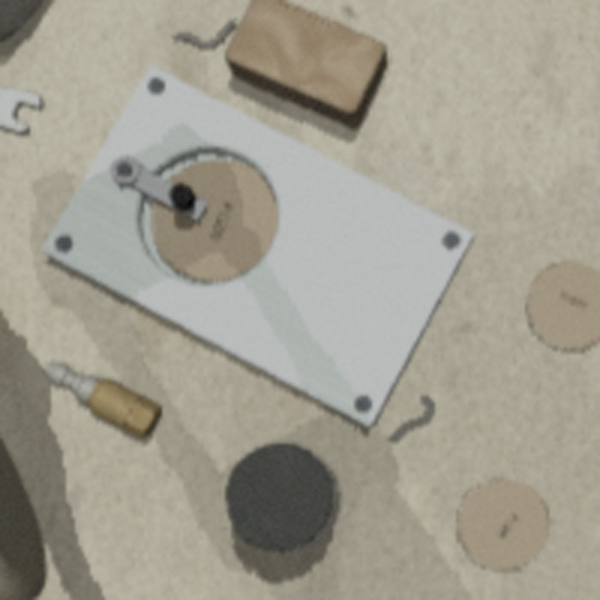

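Both views show the keeper across the discs, with the knob at zoom (181,196) in the top view. I check its angle in numbers, and also that the bystanders have not shifted since the first picture.

Run:
```python
from h import *
for n,q,pv in (("top",None,None),("side",None,None)):
    im=get_image(n);cv2.imwrite(f"pics/{n}_f.png",im[:,:,::-1])
    g=cv2.cvtColor(im,cv2.COLOR_RGB2GRAY)
    e=proj(n,[*wor(.048,0),.053]);ep=proj(n,[*wor(.091,0),.03])
    out=[]
    for c in (e,ep):
        x,y=map(round,c);w=g[y-6:y+7,x-6:x+7].astype(float);w=np.clip((45 if c is e else 110)-w,0,None)
        yy,xx=np.mgrid[y-6:y+7,x-6:x+7];out.append(((xx*w).sum()/w.sum(),(yy*w).sum()/w.sum()))
    k=hol(ray(n,out[0],.048 if n=="top" else .042));p=hol(ray(n,out[1],.030));print(n,"exp",e,ep,"got",np.round(out,1),"knob",k,"pivot",p,"angle deg",np.degrees(np.arctan2(k[1]-p[1],p[0]-k[0])))
a=cv2.imread("pics/top0.png");b=cv2.imread("pics/top_f.png")
for nm,(x0,x1,y0,y1) in dict(block=(246,300,158,200),jar=(245,285,308,350),coupling=(184,226,279,307)).items():
    big=b[y0-5:y1+5,x0-5:x1+5];r=cv2.matchTemplate(big,a[y0:y1,x0:x1],cv2.TM_CCOEFF_NORMED);print(nm,np.array(cv2.minMaxLoc(r)[3])-5,r.max())
```

```text
top exp [229.80792539 224.22092658] [211.11486127 215.9917396 ] got [[230.9 226.2]
 [211.2 216.7]] knob [0.04564614 0.00162888] pivot [0.09019843 0.00103443] angle deg 0.7644485761134799
side exp [331.58605543 197.34536867] [339.49694937 195.19539706] got [[331.3 199.9]
 [336.5 197.4]] knob [0.05319194 0.00285564] pivot [0.08079054 0.00277739] angle deg 0.16246856840167084
block [0 0] 0.99771225
jar [0 0] 0.9763316
coupling [0 0] 0.87255853
```

```bash
python3 -c "
from rig import *
print(sign_off(), get_state()['clock'])"
```

```text
the job is handed in; nothing more can be done
the job is handed in; nothing more can be done
```

The discs are seated in the pocket and the keeper is closed across them. I handed the job in at about 15 s, with the arm clear of everything.

**What I did:** I pushed the stack along the deck with the fingertips, set about 30 mm apart, until it dropped into the pocket. I then shut the fingers, pushed the knob round with them and backed off when the keeper met its stop. Nothing was gripped or lifted.

**Last checks:**
- **Discs:** before closing the keeper, the side view matched a 78 mm disc lying flat just below the deck. It was centred about 2.6 mm from the pocket centre, within the 3 mm play. That view's calibration is only good to about 2 mm.
- **Keeper:** the angle measured 0.8° from the top view and 0.2° from the side view. At the stop the force rose to about 8 N with no further movement.
- **Bystanders:** the jar, coupling and block are at zero pixel shift in the top view. The coupling's image match was weaker (0.87), probably because the arm's shadow fell near it.

**Disagreement between views:** the side view placed some points a few millimetres off the top view. At the start that was about 3 mm for the discs and 4 mm for the pivot. At the end it put the pivot about 10 mm short of where it must be, so the side-view keeper angle is only a rough confirmation. I used the top view for positions.

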